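# Swap lacquer test plates and show the cured one

## Robot

A 6-joint arm with a two-finger parallel gripper is mounted at the origin on the work surface. World frame = base frame: x ahead of the robot, y to its left, z up, the work surface at z = 0. Lengths are in mm, angles in rad, forces in N, time in s.
With the tool pointing down it reaches from about 275 to 1000 mm from the base axis. Payload 8.4 kg.
Tool frame: the origin (TCP) lies between the finger pads; the fingertips stand 22 mm ahead of it and the grasp point (between the pads) lies 3 mm ahead of it; z points along the fingers, y is the line along which they close (so a half turn about z gives the same grasp; the last joint's range is limited). The gripper opens to 85 mm and grips with 20 to 120 N. Pads are 22 mm wide; open, the fingers measure 114 mm over their backs; the gripper's body (76 mm by 85 mm) begins 54 mm behind the grasp point. The pads swing forward as they close: fully open they stand 13 mm farther back than shut.
Start: joints at [-1.273, 0.353, 1.633, -0, 1.155, -0.002], TCP at [184.579, -597.125, 253.281] pointing down, gripper open.
Joint ranges: [-2.63, 2.63], [-0.92, 2.1], [0.06, 2.66], [-1.3, 4.44], [0, 2.69], [-3.02, 3.02]. Speed limits (rad/s): [2.22, 2.22, 2.79, 3.14, 3.14, 3.14].

## Interface

Orientations are given as [roll, pitch, yaw] about the fixed x, y, z axes, in that order (R = Rz(yaw) Ry(pitch) Rx(roll)).
In Python, from rig import r, grab_frame gives the robot as it stands.
- The arm moves only by the shell command python3 -m inch 'ROWS' [FORCE]. ROWS is JSON, a list of rows, each a list of 7 numbers: the turn, a rotation vector about the tool's x, y, z as a fraction of full scale, then the shift along the tool's x, y, z as a fraction of full scale, then the closure, from 0 (fully open) to 1 (shut). In form: [[rx, ry, rz, dx, dy, dz, fingers], ...]. A call has 1 to 8 rows; each row shifts and turns the commanded pose from where the row before left it, along the tool's axes as they then stand; what a row does not reach is not made up. Full scale, the value 1, is 2.5 cm for a shift and pi rad for a turn. A row lasts 1/12 s, in which the tool goes at most 41.7 mm and 7.16 degrees, less where a joint would pass 70% of its speed; a pose out of reach is approached as far as the arm can. A call with a number of a shift or a turn outside -1 to 1 is refused whole. A call with a gripper value outside its range is refused whole. The fingers move at their own pace and stop on an object; FORCE is the grip in N (left out, the last holds). Time passes only in rows, so rows that do not move let the fingers close. It gives the time, the measured TCP pose, the force, the opening and the grip force at its end, in the units of the state.
- r.sense(): the state, without advancing time (a new reading comes with each control period).
- grab_frame(name): name is "scene" or "side" or "wrist"; returns a dict with "pixels" (420x560x3 uint8, red, green, blue), "z_map" (420x560 float32, mm along the optical axis (not along the pixel's ray), 0 where there is no reading), "vertical_fov" (degrees; the focal length in pixels is half the picture's height over the tangent of half this angle, whatever the lens; pixels are square), "cx", "cy" (the principal point, pixels), "cam_to_world" (4x4, takes a point from camera to world coordinates). Camera axes: x right, y down, z forward; pixel columns grow to the right and rows downward; lengths in mm; the calibration is good to about 2 mm. A picture is of the moment at which its call begins.
- r.sign_off(): hands the job in; it is judged then, once.
The state is a dict: "clock": time; "qpos": joint angles; "qvel": joint speeds; "joint_efforts": joint torques, N m; "eef_pos": TCP position; "tcp_rot": TCP orientation; "contact_force": force on the tool from outside, world axes, zero at the start; "wrist_torque": the same for the moment, N m; "opening": opening from 0.0 (shut) to 1.0 (fully open); "grasp_force": force on a finger pad.
Only numpy, scipy, OpenCV 4.12 (cv2) and the standard library are available. Lean on these libraries where they do the work, as an engineer would, in place of code of your own. Each camera call takes 0.05 s, during which the arm holds its last target. There are 200 camera calls.

## Task

First move the fresh glass test plate with the yellow label from the wooden block into the empty middle slot of the green rack, standing on its long edge, and let go of it. Then take the plate with the red label out of the rack, holding it by its clear part so that the fingers never touch the frosted end (the end with the small corner notch), and present it over the white card: in the air about 15 cm above the card, label face up, leaned back at least half way from upright towards flat. Finish while still holding it there, motionless, and leave the black-labelled plate, bowl, bottle and brush alone.

Things in the scene. Friction and masses are not known exactly. Their poses are not given: they have to be found in the camera images.
- red: Glass plate with red label, 100 long x 70 high x 6 mm thick, 0.1 kg, on its long edge in an outer rack slot, notch uppermost, lower edge 6 mm above the table. Origin: middle of lower long edge; x along plate to the frosted end (frosted x 20 to 50 mm, clear x -50 to 20), y out of the label face, z up. Of the two faces only the label face has the red label and film. Notch up and label facing you, the frosted end is at your left.
- red_frost: White frosted end of the red plate, 30 mm long, fixed to it, white right through; its upper outer corner has a 12 x 12 mm square notch and its label face the red label; its upper and end edges carry a red strip. Origin at the middle of its lower edge, 35 mm along x from the plate's origin, same axes. Fingers must not touch it.
- red_centre (a point): Centre of the red plate: 35 mm up from the middle of its lower long edge.
- fresh: Glass plate with yellow label and no lacquer film, otherwise like the red one (100 x 70 x 6 mm, 0.1 kg); on its long edge, notch uppermost, in the wooden block, lower edge 6 mm above the table. Origin: middle of lower long edge; x along plate to the frosted end (frosted x 20 to 50 mm, clear x -50 to 20), y out of the label face, z up. It may stand either way round in the rack.
- black: Same plate with black label and black film, in the other outer rack slot; leave alone. Origin: middle of lower long edge; x along plate to the frosted end (frosted x 20 to 50 mm, clear x -50 to 20), y out of the label face, z up. 
- rack: Fixed green rack, 125 (x) x 165 (y) x 30 mm, any yaw, origin at the middle of its underside. Three slots along its x at y = -60, 0, 60 mm: 10 mm wide, lips flaring to about 18 mm at the top 30 mm above the table, floor 6 mm above the table, end stops 108 mm apart.
- middle_slot (a point): Middle of the floor of the rack's middle slot (6 mm above the table), empty at the start: a seated plate has its origin here, plate x parallel to rack x, either way.
- block: Fixed wooden block with one slot of the same shape along its x axis, 125 x 50 x 30 mm, slot floor 6 mm above the table, origin at the middle of its underside. Holds the fresh plate at the start.
- card_top (a point): Centre of the top of the white card, 100 x 100 x 3 mm, fixed flat on the table.
- bowl: Black lacquer bowl, 116 mm across, 65 mm high, loose; origin under its middle; leave alone.
- bottle: Brown glass bottle, 56 mm across, 110 mm high, loose; origin under its middle; leave alone.
- brush: Brush, 180 mm long, loose, lying along its x axis; origin at its middle, on the table; leave alone.
Things that resemble listed ones, but are neither listed nor needed, are in the scene too. What is shaped like the red but blue or purple is not meant. What is shaped like the fresh but pink is not meant.

How it is judged:
By the outcome, as a careful person would: the job done as asked, in the order asked, and still so for the second after the job is handed in, while the arm keeps its last pose, push and grip.
It also fails if it takes over 48 s, if anything falls off the work surface, if the arm or the gripper's body presses on something with over 40 N, if the wrist force passes 120 N, or if a joint passes its speed limit or range.

## Working session

There is one attempt and no reset: what is moved stays moved. The work goes in short steps, Python scripts to look and compute and a shell command to move; the robot and the scene stay as the last step left them, time stands still between calls to the robot, and variables do not carry over. Pictures are saved under pics/ and viewed, at most 10 in all, crops included, and the job is handed in when it is done.

```bash
mkdir -p pics; ls; cat > h.py <<'E'
import numpy as np, cv2
from rig import r, grab_frame
def snap(n,f):
    d=grab_frame(n); cv2.imwrite('pics/%s.png'%f,d['pixels'][:,:,::-1]); np.savez('pics/%s.npz'%f,**d); return d
def pts(d):
    z=np.array(d['z_map']);H,W=z.shape;f=H/2/np.tan(np.radians(float(d['vertical_fov']))/2)
    v,u=np.mgrid[:H,:W];P=np.stack([(u-d['cx'])*z/f,(v-d['cy'])*z/f,z,np.ones_like(z)],-1)
    return (P@np.array(d['cam_to_world']).T)[...,:3]
E
python3 - <<'E'
from h import *
for n in ['scene','side','wrist']:
    d=snap(n,n+'0'); print(n,d['vertical_fov'],d['cx'],d['cy'],np.round(d['cam_to_world'],3).tolist())
s=r.sense();print(s)
a=cv2.imread('pics/scene0.png');cv2.imwrite('pics/a.png',a)
E
```

```text
pics
scene 50.29463286560228 274.0100086445258 207.81080566805866 [[-0.118, 0.829, -0.546, 1151.271], [0.993, 0.096, -0.069, 73.402], [-0.005, -0.55, -0.835, 999.192], [0.0, 0.0, 0.0, 1.0]]
side 46.778410732328474 277.24327942052116 213.123899870547 [[0.995, -0.083, 0.06, 487.034], [-0.102, -0.739, 0.666, -669.27], [-0.011, -0.669, -0.743, 763.553], [0.0, 0.0, 0.0, 1.0]]
wrist 64.67075420628504 282.01348869871947 217.4118199664724 [[0.295, -0.917, -0.269, 252.411], [-0.956, -0.283, -0.082, -574.884], [-0.001, 0.281, -0.96, 374.174], [0.0, 0.0, 0.0, 1.0]]
{'clock': 0.15, 'qpos': array([-1.27343191e+00,  3.53492987e-01,  1.63396363e+00, -7.85051371e-07,
        1.15521169e+00, -2.45014012e-03]), 'qvel': array([ 0.00077998, -0.00326716, -0.0014462 , -0.00123645,  0.0002124 ,
        0.00087838]), 'joint_efforts': array([ 7.84115527e-04, -6.05638719e+01, -3.42339885e+01,  1.58462581e-05,
        6.15530036e-03,  1.04805534e-05]), 'eef_pos': array([ 184.45814509, -596.79898272,  252.73153754]), 'tcp_rot': array([-3.14051700e+00, -1.91762347e-06,  2.99814868e-01]), 'contact_force': array([ 0.00305777,  1.13374942, -0.35378622]), 'wrist_torque': array([-0.01708662,  0.02119459, -0.02627176]), 'grasp_force': 0.0, 'opening': 1.0016928021618787}
```

View pics/scene0.png

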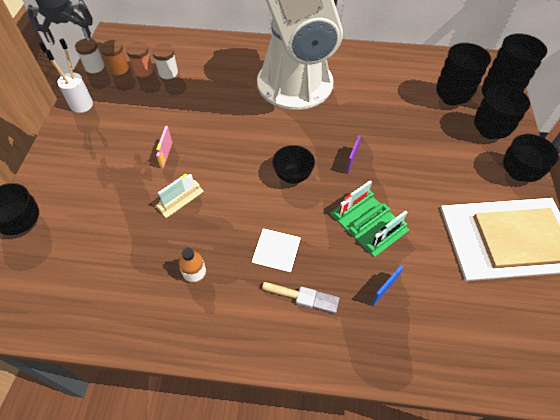

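View pics/side0.png

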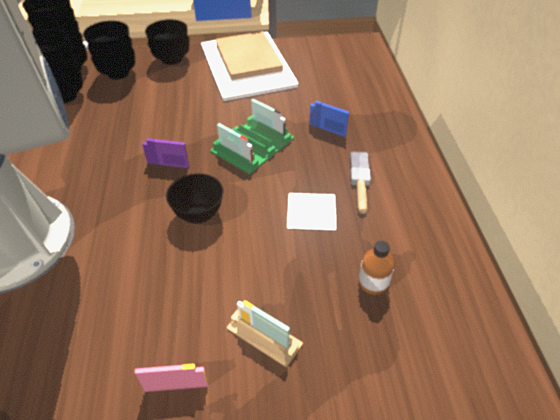

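The scene view shows the block at (178,195), the rack at (370,215) with the red plate at (355,198) and black at (390,230), the card at (277,250), and blue and purple decoys. I'll take enlarged crops next.

```bash
python3 - <<'E'
import numpy as np,cv2
A=cv2.imread('pics/scene0.png');B=cv2.imread('pics/side0.png')
c=lambda I,x,y,w,h:cv2.resize(I[y:y+h,x:x+w],(400,300),interpolation=cv2.INTER_CUBIC)
m=np.vstack([np.hstack([c(A,320,170,100,75+10),c(A,145,165,80,60)]),np.hstack([c(B,200,95,100,75),c(B,215,295,100,75)])])
cv2.imwrite('pics/m.png',m)
E
cat >> h.py <<'E'
def show(P,I,mask):
    return P[mask]
E
python3 - <<'E'
from h import *
import colorsys
for n in ['scene0','side0']:
    d=dict(np.load('pics/%s.npz'%n));P=pts(d);hsv=cv2.cvtColor(d['pixels'],cv2.COLOR_RGB2HSV)
    h,s,v=[hsv[...,i].astype(int) for i in range(3)]
    # card
    inb=(P[...,0]>250)&(P[...,0]<900)&(abs(P[...,1])<450)&(d['z_map']>0)
    card=inb&(s<40)&(v>200)&(P[...,2]<8)&(abs(P[...,1])<130)&(P[...,2]>-5)
    q=P[card];print(n,'card',len(q),q.mean(0).round(1),cv2.minAreaRect(q[:,:2].astype(np.float32)))
    g=inb&(h>50)&(h<80)&(s>120)&(P[...,2]>24)&(P[...,2]<36)
    q=P[g];print('rack',len(q),cv2.minAreaRect(q[:,:2].astype(np.float32)), np.median(q[:,2]))
    # tall things
    t=(inb&(P[...,2]>50)&(P[...,2]<90)).astype(np.uint8)
    k,L,st,c=cv2.connectedComponentsWithStats(t)
    for i in range(1,k):
        if st[i,4]<40: continue
        q=P[L==i];rc=cv2.minAreaRect(q[:,:2].astype(np.float32))
        print(st[i],np.round(rc[0],1),np.round(rc[1],1),round(rc[2],1),q[:,2].max().round(1),np.median(d['pixels'][L==i],0))
E
```

```text
scene0 card 1437 [624.3  11.4   3. ] ((621.9506225585938, 10.861827850341797), (102.59528350830078, 102.31304931640625), 81.24081420898438)
rack 348 ((462.13726806640625, 167.99143981933594), (338.280029296875, 127.93535614013672), 51.94248962402344) 29.120410055250204
[157 126  12  32 148] [ 352.5 -339.4] [  8.7 101.4] 89.1 75.4 [240.  155.5 166. ]
[349 135  13  27  89] [312.  194.7] [  6.4 101.9] 74.2 75.8 [170.  91. 208.]
[273 145  43  36 426] [384.2  30.2] [115.1 113.5] 24.4 69.1 [22. 23. 23.]
[159 173  34  26 292] [ 498.8 -264.9] [  9.9 100. ] 50.0 80.2 [207.  220.5 196. ]
[341 180  31  28 220] [471.8 199.5] [  8.9 103.8] 44.6 80.0 [219.5 213.  196. ]
[375 211  33  28 200] [555.3 285.5] [  7.4 101.3] 44.3 80.5 [199.5 224.  208.5]
[179 251  25  25 385] [ 715.1 -175. ] [44.9 55.6] 27.3 90.0 [202. 123.  63.]
[376 266  28  31 152] [702.7 279.6] [ 6.9 99.7] 53.4 74.5 [ 73.  135.5 248.5]
side0 card 1747 [620.2   9.8   3.4] ((621.0457153320312, 13.723220825195312), (107.49226379394531, 103.12651824951172), 81.3414535522461)
rack 64 ((501.2480163574219, 235.8090362548828), (124.53807830810547, 108.65179443359375), 44.880950927734375) 30.46936416438922
[252 100  34  25 353] [555.2 283.3] [ 13.4 101.6] 44.6 79.8 [165. 179. 166.]
[310 101  39  20 322] [700.  278.2] [ 12.7 102. ] 53.5 74.2 [ 72.  92. 157.]
[217 124  36  28 359] [470.5 197.9] [ 10.2 102.3] 45.0 80.0 [159. 176. 163.]
[142 139  45  13 368] [311.1 193.2] [ 11.2 101.6] 74.5 73.3 [112.  67. 129.]
[166 174  58  45 809] [383.8  29.2] [114.9 113.6] 49.1 69.2 [37. 32. 29.]
[361 249  33  32 691] [ 706.2 -185. ] [46.6 56.2] 66.9 90.0 [165. 107.  63.]
[238 301  52  38 599] [ 496.3 -267. ] [  8.5 100.4] 49.5 80.4 [207. 203. 177.]
[135 364  70  15 642] [ 349.7 -340.8] [  8.6 100.5] 88.7 74.8 [215.5 127.5 133. ]
```

View pics/m.png

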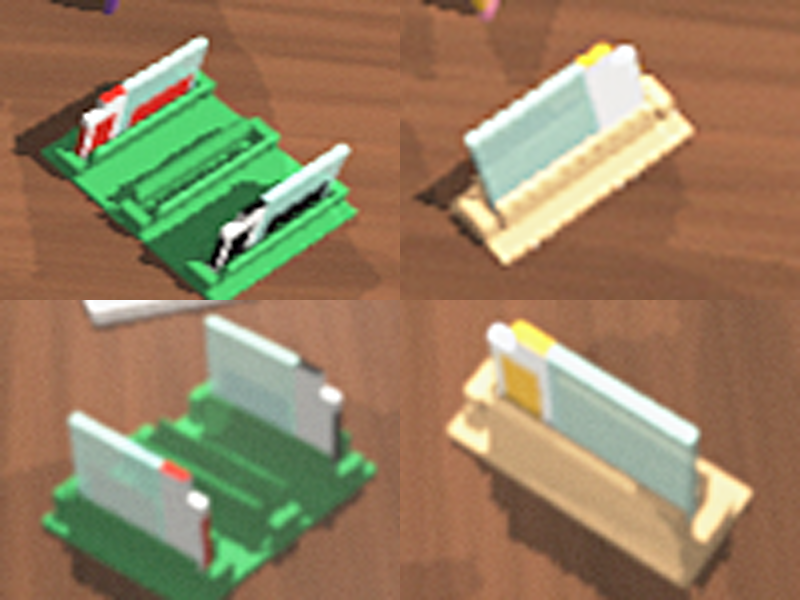

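The crops show the red plate with its frosted end toward (+x,−y) and its label facing the scene camera. The fresh plate's frosted end points to (−x,+y). The heights (80 mm top, 30 mm rack) and the 120 mm spacing between red and black both match the given sizes. Next I turn the tool 122.5° and move over the fresh plate.

```bash
A='[0,0,0,0,0,0,0]'; python3 -m inch '[[0,0,-0.0378,0,0,0,0],[0,0,-0.0378,0,0,0,0],[0,0,-0.0378,0,0,0,0],[0,0,-0.0378,0,0,0,0],[0,0,-0.0378,0,0,0,0],[0,0,-0.0378,0,0,0,0],[0,0,-0.0378,0,0,0,0],[0,0,-0.0378,0,0,0,0]]' >/dev/null
python3 -m inch '[[0,0,-0.0378,0,0,0,0],[0,0,-0.0378,0,0,0,0],[0,0,-0.0378,0,0,0,0],[0,0,-0.0378,0,0,0,0],[0,0,-0.0378,0,0,0,0],[0,0,-0.0378,0,0,0,0],[0,0,-0.0378,0,0,0,0],[0,0,-0.0378,0,0,0,0]]' >/dev/null
python3 -m inch '[[0,0,-0.0378,0,0,0,0],[0,0,-0.0378,0,0,0,0],[0,0,0,-0.35,0.9,0,0],[0,0,0,-0.35,0.9,0,0],[0,0,0,-0.35,0.9,0,0],[0,0,0,-0.35,0.9,0,0],[0,0,0,0,0.9,0,0],[0,0,0,0,0.9,0,0]]'
python3 -m inch '[[0,0,0,0,0.9,0,0],[0,0,0,0,0.9,0,0],[0,0,0,0,0.9,0,0],[0,0,0,0,0.9,0,0],[0,0,0,0,0.9,0,0],[0,0,0,0,0.9,0,0],[0,0,0,0,0.9,0,0],[0,0,0,0,0,0,0]]'
cat >> h.py <<'E'
from scipy.spatial.transform import Rotation as Ro
def togo(p,yaw,R1=None):
    s=r.sense();R0=Ro.from_euler('xyz',s['tcp_rot']);R1=R1 or Ro.from_euler('xyz',[np.pi,0,np.radians(yaw)])
    print('t',round(s['clock'],2),'pos',s['eef_pos'].round(1),'rot',s['tcp_rot'].round(4),'F',s['contact_force'].round(1),'op',round(s['opening'],3),'gf',s['grasp_force'],'q',s['qpos'].round(2))
    print('turn units',((R0.inv()*R1).as_rotvec()/np.pi).round(4),'shift units',(R0.inv().apply(np.array(p)-s['eef_pos'])/25).round(3))
E
python3 - <<'E'
from h import *
togo((505.1,-272.5,200),139.7)
d=snap('wrist','w1')
P=pts(d)
m=(P[...,2]>72)&(P[...,2]<90)&(np.hypot(P[...,0]-497,P[...,1]+266)<90)
q=P[m].astype(np.float32);print(len(q),cv2.minAreaRect(q[:,:2]),np.median(q[:,2]))
E
```

```text
clock: 2.15
eef_pos: [299.5, -516.1, 252.9]
tcp_rot: [3.141, -0.0, 2.438]
contact_force: [0.3, -0.2, 0.3]
opening: 1.004
grasp_force: 0.0
clock: 2.82
eef_pos: [402.4, -394.3, 253.0]
tcp_rot: [3.14, -0.001, 2.439]
contact_force: [0.2, -0.4, -1.1]
opening: 1.0
grasp_force: 0.0
t 2.82 pos [ 402.4 -394.3  253. ] rot [ 3.1402e+00 -6.0000e-04  2.4393e+00] F [ 0.2 -0.4 -1.1] op 1.0 gf 0.0 q [-0.78  0.26  1.77  0.    1.12 -1.65]
turn units [ 0.0004 -0.0002  0.0003] shift units [0.01  6.368 2.131]Traceback (most recent call last):
  File "<stdin>", line 6, in <module>
cv2.error: OpenCV(4.12.0) /io/opencv/modules/imgproc/src/convhull.cpp:143: error: (-215:Assertion failed) total >= 0 && (depth == CV_32F || depth == CV_32S) in function 'convexHull'
```

View pics/w1.png

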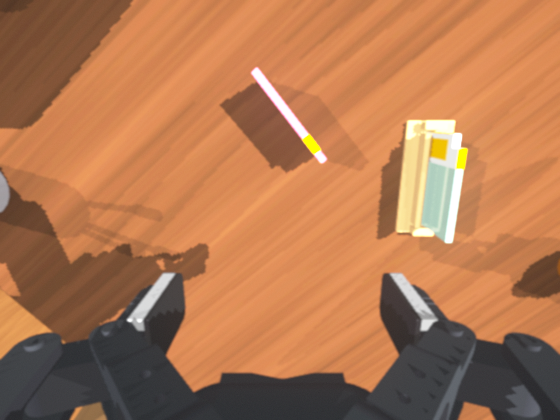

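The wrist view shows the fresh plate, with its yellow label, at (445,185), roughly parallel to the image's vertical. The depth mask came back empty because the plate was still partly out of range. I'll move over it and measure again.

```bash
python3 -m inch '[[0,0,0,0,0.8,0.27,0],[0,0,0,0,0.8,0.27,0],[0,0,0,0,0.8,0.27,0],[0,0,0,0,0.8,0.27,0],[0,0,0,0,0.8,0.27,0],[0,0,0,0,0.8,0.27,0],[0,0,0,0,0.8,0.27,0],[0,0,0,0,0.8,0.27,0]]' >/dev/null;python3 -m inch '[[0,0,0,0,0,0,0],[0,0,0,0,0,0,0]]' >/dev/null
python3 - <<'E'
from h import *
togo((505.1,-272.5,200),139.7)
d=snap('wrist','w2')
P=pts(d)
z=P[...,2];ok=np.array(d['z_map'])>0
print(ok.mean(),np.percentile(z[ok],[5,50,95]))
m=ok&(z>70)&(z<90)&(np.hypot(P[...,0]-497,P[...,1]+266)<90)
q=P[m].astype(np.float32);print(len(q))
if len(q):print(cv2.minAreaRect(q[:,:2]),np.median(q[:,2]))
m=ok&(z>24)&(z<36)&(np.hypot(P[...,0]-497,P[...,1]+266)<90)
q=P[m].astype(np.float32);print(len(q),cv2.minAreaRect(q[:,:2]))
E
```

```text
t 3.7 pos [ 504.  -274.9  198.8] rot [-3.1410e+00 -1.1000e-03  2.4387e+00] F [ 0.1  0.1 -0.2] op 0.999 gf 0.0 q [-0.5   0.33  1.79 -0.    1.01 -1.37]
turn units [-0.0002 -0.0003  0.0001] shift units [ 0.029  0.102 -0.05 ]
0.9959608843537415 [-8.70601303e-02  1.35038328e+00  2.59141790e+02]
919Traceback (most recent call last):
  File "<stdin>", line 9, in <module>
cv2.error: OpenCV(4.12.0) /io/opencv/modules/imgproc/src/convhull.cpp:143: error: (-215:Assertion failed) total >= 0 && (depth == CV_32F || depth == CV_32S) in function 'convexHull'
```

View pics/w2.png

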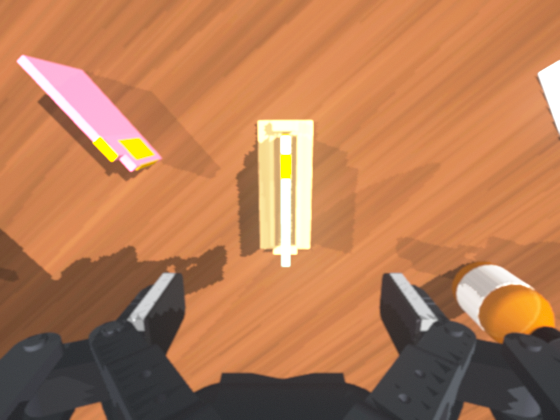

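The plate is vertical in the wrist view, from (286,130) to (286,265), between the fingers. The script error was a non-contiguous array; I'll re-measure from the saved frame.

```bash
cat >> h.py <<'E'
def rect(P,ok,c,rad,z0,z1):
    z=P[...,2];q=P[ok&(z>z0)&(z<z1)&(np.hypot(P[...,0]-c[0],P[...,1]-c[1])<rad)]
    k=cv2.minAreaRect(np.ascontiguousarray(q[:,:2],np.float32));print(len(q),np.round(k[0],1),np.round(k[1],1),round(k[2],1),'z',np.median(q[:,2]).round(1))
E
python3 - <<'E'
from h import *
d=dict(np.load('pics/w2.npz'));P=pts(d);ok=d['z_map']>0
rect(P,ok,(497,-266),75,73,90);rect(P,ok,(497,-266),75,20,36)
E
```

```text
919 [ 502.4 -269.4] [ 5.9 88.1] 49.7 z 77.1
2509 [ 498.5 -266. ] [ 27.3 123.4] 49.8 z 29.0
```

```bash
python3 -m inch '[[0,0,0,0.02,0.12,0,0],[0,0,0,0,0,0.8,0],[0,0,0,0,0,0.8,0],[0,0,0,0,0,0.8,0],[0,0,0,0,0,0.8,0],[0,0,0,0,0,0.8,0],[0,0,0,0,0,0.8,0],[0,0,0,0,0,0.7,0]]' 40 >/dev/null;python3 -m inch '[[0,0,0,0,0,0,0]]' >/dev/null
python3 -c "
from h import *
togo((505.5,-272.3,60),139.7)"
python3 -m inch '[[0,0,0,0,0,0,1],[0,0,0,0,0,0,1],[0,0,0,0,0,0,1],[0,0,0,0,0,0,1],[0,0,0,0,0,0,1],[0,0,0,0,0,0,1],[0,0,0,0,0,0,1],[0,0,0,0,0,0,1]]' 40
```

```text
t 4.5 pos [ 503.6 -272.2   59.1] rot [-3.1405 -0.0044  2.4362] F [-0.4 -0.1 -0.2] op 0.996 gf 0.0 q [-0.5   0.53  1.88 -0.    0.74 -1.36]
turn units [-0.0003 -0.0014 -0.0006] shift units [-0.06   0.048 -0.035]
clock: 5.17
eef_pos: [506.1, -272.4, 62.3]
tcp_rot: [3.141, 0.001, 2.437]
contact_force: [-1.7, 0.7, 6.2]
opening: 0.062
grasp_force: 41.0
```

Gripped at 41 N with a 5 mm opening. I'll lift it and carry it over to the rack.

```bash
python3 -m inch '[[0,0,0,0,0,-0.4,1],[0,0,0,0,0,-0.8,1],[0,0,0,0,0,-0.8,1],[0,0,0,0,0,-0.8,1],[0,0,0,0,0,-0.8,1],[0,0,0,0,0,-0.8,1],[0,0,0,0,0,-0.8,1],[0,0,0,0,0,-0.4,1]]' 
python3 -m inch '[[0,0,0,0.2,0.25,0,1],[0,0,0,0.4,0.5,0,1],[0,0,0,0.53,0.66,0,1],[0,0,0,0.53,0.66,0,1],[0,0,0,0.53,0.66,0,1],[0,0,0,0.53,0.66,0,1],[0,0,0,0.53,0.66,0,1],[0,0,0,0.53,0.66,0,1]]' >/dev/null
python3 -m inch '[[0,0,0,0.53,0.66,0,1],[0,0,0,0.53,0.66,0,1],[0,0,0,0.53,0.66,0,1],[0,0,0,0.53,0.66,0,1],[0,0,0,0.53,0.66,0,1],[0,0,0,0.53,0.66,0,1],[0,0,0,0.53,0.66,0,1],[0,0,0,0.53,0.66,0,1]]' >/dev/null
python3 -m inch '[[0,0,0,0.53,0.66,0,1],[0,0,0,0.53,0.66,0,1],[0,0,0,0.53,0.66,0,1],[0,0,0,0.53,0.66,0,1],[0,0,0,0.53,0.66,0,1],[0,0,0,0.53,0.66,0,1],[0,0,0.0278,0.53,0.66,0,1],[0,0,0,0.2,0.25,0,1]]' >/dev/null
python3 -m inch '[[0,0,0,0,0,0,1],[0,0,0,0,0,0,1]]'
python3 - <<'E'
from h import *
togo((520.8,233.9,150),134.7)
d=snap('wrist','w3');P=pts(d);ok=np.array(d['z_map'])>0
rect(P,ok,(471,198.7),53,73,90);rect(P,ok,(555.3,284.4),53,73,90);rect(P,ok,(513,241.6),110,20,36)
E
```

```text
clock: 5.83
eef_pos: [506.5, -272.7, 204.6]
tcp_rot: [3.141, 0.003, 2.437]
contact_force: [0.2, -0.7, -0.7]
opening: 0.064
grasp_force: 40.0
clock: 8.0
eef_pos: [518.9, 203.7, 200.9]
tcp_rot: [-3.14, -0.0, 2.353]
contact_force: [-0.6, -0.2, 0.1]
opening: 0.063
grasp_force: 40.0
t 8.0 pos [518.9 203.7 200.9] rot [-3.1399e+00 -4.0000e-04  2.3531e+00] F [-0.6 -0.2  0.1] op 0.063 gf 39.9883908033371 q [ 0.37  0.31  1.83 -0.    1.01 -0.41]
turn units [-0.0005 -0.0001  0.0007] shift units [0.804 0.908 2.034]
1064 [466.9 204.2] [ 6.6 87.3] 44.6 z 77.0
1192 [550.3 290.2] [ 7.1 88. ] 44.8 z 77.0
6463 [511.5 242.2] [144.5 124.1] 44.4 z 29.1
```

View pics/w3.png

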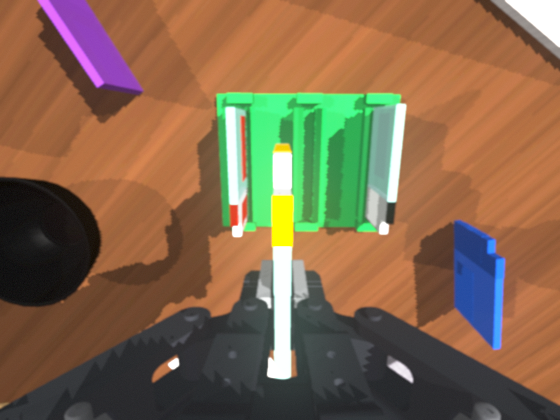

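The wrist view shows the held plate at column 283, with red at (238,170) and black at (388,170). The slot to fill is at about (318,170). I'll measure the held plate relative to the slot, all in this one view.

```bash
python3 - <<'E'
from h import *
d=dict(np.load('pics/w3.npz'));P=pts(d);ok=d['z_map']>0
a=np.array([-.703,.711]);n=np.array([.711,.703]);t=np.array([518.9,203.7])
px=d['pixels'].astype(int)
z=P[...,2];u=(P[...,:2]-t)@a;w=(P[...,:2]-t)@n
# held plate top edge
v,uu=np.mgrid[:420,:560]
m=ok&(z>200)&(z<235)&(uu>262)&(uu<302)&(v<380)&(abs(w)<20)&(px.sum(-1)>500)
print(m.sum(),'u',np.percentile(u[m],[1,99]),'w',np.percentile(w[m],[1,5,50,95,99]),'z',np.percentile(z[m],[5,50,95]))
# profile of rack heights across w for mid section
for c in np.arange(20,66,2):
    k=ok&(abs(w-c)<1)&(u>25)&(u<45)&(z<40); 
    print(c,k.sum(),np.median(z[k]).round(1) if k.any() else None,end=' | ')
print()
g=ok&(px[...,1]>px[...,0]+40)&(px[...,1]>px[...,2]+20)&(z<40)&(z>1)
print('rack u',np.percentile(u[g],[0.5,99.5]),'w',np.percentile(w[g],[.5,99.5]))
E
```

```text
4272 u [-22.87623164  60.22095055] w [-5.87445434 -2.89546808  0.21426643  3.43593328  6.84924922] z [203.17293622 215.53071594 216.97514663]
20 43 7.2 | 22 42 7.0 | 24 43 7.0 | 26 45 7.3 | 28 85 11.3 | 30 60 25.5 | 32 57 28.9 | 34 56 31.5 | 36 49 30.7 | 38 3 29.3 | 40 23 7.3 | 42 45 7.1 | 44 42 7.0 | 46 44 7.0 | 48 49 6.9 | 50 40 7.0 | 52 46 7.0 | 54 45 7.1 | 56 46 7.0 | 58 49 7.0 | 60 43 6.9 | 62 44 7.2 | 64 47 7.1 | 
rack u [-28.7972259   94.71732276] w [-58.55157031  96.39319818]
```

```bash
python3 - <<'E'
from h import *
d=dict(np.load('pics/w3.npz'));P=pts(d);ok=d['z_map']>0
a=np.array([-.703,.711]);n=np.array([.711,.703]);t=np.array([518.9,203.7])
z=P[...,2];u=(P[...,:2]-t)@a;w=(P[...,:2]-t)@n
for lo,hi in((0,25),(25,50),(50,75)):
  print(lo,end=': ')
  for c in np.arange(2,42,1.5):
    k=ok&(abs(w-c)<.75)&(u>lo)&(u<hi)&(z<40); print(c,np.median(z[k]).round(0) if k.any() else '-',end=' | ')
  print()
for c in np.arange(78,98,1.5):
    k=ok&(abs(u-c)<.75)&(abs(w-23.4)<3)&(z<40); print(c,np.median(z[k]).round(0) if k.any() else '-',end=' | ')
E
```

```text
0: 2.0 - | 3.5 - | 5.0 - | 6.5 - | 8.0 7.0 | 9.5 8.0 | 11.0 30.0 | 12.5 31.0 | 14.0 31.0 | 15.5 28.0 | 17.0 25.0 | 18.5 23.0 | 20.0 7.0 | 21.5 7.0 | 23.0 7.0 | 24.5 7.0 | 26.0 7.0 | 27.5 7.0 | 29.0 22.0 | 30.5 26.0 | 32.0 29.0 | 33.5 31.0 | 35.0 31.0 | 36.5 30.0 | 38.0 - | 39.5 7.0 | 41.0 7.0 | 
25: 2.0 - | 3.5 - | 5.0 - | 6.5 - | 8.0 7.0 | 9.5 7.0 | 11.0 30.0 | 12.5 32.0 | 14.0 31.0 | 15.5 28.0 | 17.0 25.0 | 18.5 23.0 | 20.0 7.0 | 21.5 7.0 | 23.0 7.0 | 24.5 7.0 | 26.0 7.0 | 27.5 7.0 | 29.0 21.0 | 30.5 27.0 | 32.0 29.0 | 33.5 31.0 | 35.0 31.0 | 36.5 30.0 | 38.0 - | 39.5 8.0 | 41.0 7.0 | 
50: 2.0 7.0 | 3.5 7.0 | 5.0 7.0 | 6.5 7.0 | 8.0 7.0 | 9.5 7.0 | 11.0 31.0 | 12.5 31.0 | 14.0 31.0 | 15.5 28.0 | 17.0 25.0 | 18.5 23.0 | 20.0 7.0 | 21.5 7.0 | 23.0 7.0 | 24.5 7.0 | 26.0 7.0 | 27.5 7.0 | 29.0 22.0 | 30.5 26.0 | 32.0 29.0 | 33.5 31.0 | 35.0 31.0 | 36.5 30.0 | 38.0 - | 39.5 7.0 | 41.0 7.0 | 
78.0 7.0 | 79.5 7.0 | 81.0 7.0 | 82.5 6.0 | 84.0 7.0 | 85.5 7.0 | 87.0 17.0 | 88.5 21.0 | 90.0 21.0 | 91.5 21.0 | 93.0 21.0 | 94.5 21.0 | 96.0 2.0 | 97.5 1.0 |
```

```bash
python3 -m inch '[[0,0,0,0.44,0.47,0,1],[0,0,0,0.44,0.47,0,1],[0,0,0,0,0,0.8,1],[0,0,0,0,0,0.8,1],[0,0,0,0,0,0.8,1],[0,0,0,0,0,0.8,1],[0,0,0,0,0,0.8,1],[0,0,0,0,0,0.2,1]]' >/dev/null; python3 -m inch '[[0,0,0,0,0,0,1],[0,0,0,0,0,0,1]]' >/dev/null
python3 - <<'E'
from h import *
togo((520.2,236.2,62),134.7)
d=snap('wrist','w4');P=pts(d);ok=np.array(d['z_map'])>0
E
```

```text
t 8.88 pos [521.2 235.4  97.2] rot [-3.1413 -0.      2.3497] F [ 0.4  0.5 -1.2] op 0.062 gf 39.988208413124084 q [ 0.42  0.47  1.87 -0.    0.81 -0.36]
turn units [-0.0001 -0.     -0.0004] shift units [ 0.05  -0.006  1.407]
```

```bash
python3 -m inch '[[0,0,0,0.05,0,0.3,1],[0,0,0,0,0,0.3,1],[0,0,0,0,0,0.3,1],[0,0,0,0,0,0.2,1],[0,0,0,0,0,0,1]]'; python3 -m inch '[[0,0,0,0,0,0.1,1],[0,0,0,0,0,0.1,1],[0,0,0,0,0,0.08,1],[0,0,0,0,0,0,1]]'
```

```text
clock: 9.35
eef_pos: [519.2, 236.6, 67.9]
tcp_rot: [-3.14, -0.001, 2.35]
contact_force: [-0.2, -0.7, -0.2]
opening: 0.063
grasp_force: 40.0
clock: 9.68
eef_pos: [520.3, 237.0, 62.4]
tcp_rot: [3.141, 0.0, 2.35]
contact_force: [0.5, -0.8, -0.6]
opening: 0.065
grasp_force: 40.0
```

```bash
python3 -m inch '[[0,0,0,0,0,0.04,1],[0,0,0,0,0,0,1],[0,0,0,0,0,0,0.6],[0,0,0,0,0,0,0.6],[0,0,0,0,0,0,0.6],[0,0,0,0,0,0,0.6]]'; python3 -m inch '[[0,0,0,0,0,-0.4,0.6],[0,0,0,0,0,-0.8,0.6],[0,0,0,0,0,-0.8,0.6],[0,0,0,0,0,-0.8,0.6],[0,0,0,0,0,-0.8,0.6],[0,0,0,0,0,-0.8,0.6],[0,0,0,0,0,0,0.6]]' 
python3 - <<'E'
from h import *
togo((520.2,236.2,200),134.7)
d=snap('wrist','w5');P=pts(d);ok=np.array(d['z_map'])>0
rect(P,ok,(471.2,199.5),53,72,90);rect(P,ok,(513,242.5),53,72,90);rect(P,ok,(555,285),53,72,90)
E
```

```text
clock: 10.18
eef_pos: [520.1, 236.9, 61.2]
tcp_rot: [-3.142, -0.0, 2.35]
contact_force: [0.8, 0.0, -0.3]
opening: 0.397
grasp_force: 0.0
clock: 10.77
eef_pos: [522.2, 237.8, 175.8]
tcp_rot: [3.136, 0.002, 2.35]
contact_force: [1.5, 1.4, 1.4]
opening: 0.402
grasp_force: 0.0
t 10.77 pos [522.2 237.8 175.8] rot [3.1357e+00 2.2000e-03 2.3500e+00] F [1.5 1.4 1.4] op 0.402 gf 0.0 q [ 0.42  0.36  1.82  0.    0.96 -0.35]
turn units [ 0.0019  0.0007 -0.0003] shift units [ 0.007 -0.095 -0.968]
1357 [466.9 204.3] [ 7.1 88.5] 44.6 z 76.9
1066 [517.4 241.2] [ 6.1 87.8] 44.2 z 77.1
1337 [550.1 290.2] [ 7.  87.9] 44.9 z 76.9
```

View pics/w5.png

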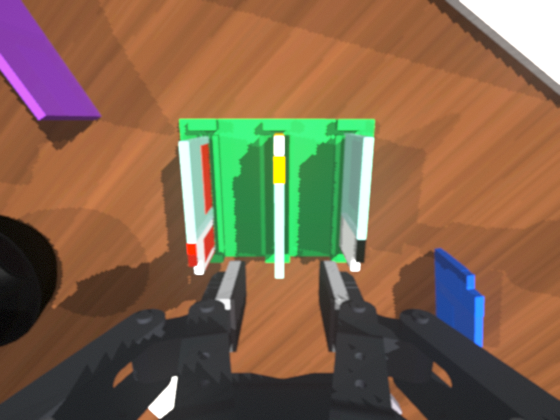

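The fresh plate is seated in the middle slot, (279,135)–(279,275), with its top level with the others. Red is at (195,200). Next I go over red's clear part.

```bash
python3 -m inch '[[0,0,0,0.21,-0.63,0,0.6],[0,0,0,0.21,-0.63,0,0.6],[0,0,0,0.21,-0.63,0,0.6],[0,0,0,0.21,-0.63,0,0.6],[0,0,0,0,0,0.6,0.6],[0,0,0,0,0,0.6,0.6],[0,0,0,0,0,0,0.6],[0,0,0,0,0,0,0.6]]' >/dev/null
python3 - <<'E'
from h import *
togo((462.8,208.5,60),134.7)
d=snap('wrist','w6');P=pts(d);ok=np.array(d['z_map'])>0
rect(P,ok,(471.2,199.5),53,72,90)
E
```

```text
t 11.48 pos [459.6 207.2 140.4] rot [-3.1391e+00 -1.0000e-03  2.3499e+00] F [0.2 0.6 0.1] op 0.403 gf 0.0 q [ 0.42  0.31  1.99  0.    0.84 -0.36]
turn units [-0.0008 -0.0003 -0.0003] shift units [-0.054  0.135  3.217]
1418 [466.6 204.4] [ 5.9 88.4] 44.6 z 77.1
```

```bash
python3 -m inch '[[0,0,0,-0.05,0.12,0,0.6],[0,0,0,0,0,0.7,0.6],[0,0,0,0,0,0.7,0.6],[0,0,0,0,0,0.7,0.6],[0,0,0,0,0,0.6,0.6],[0,0,0,0,0,0.5,0.6],[0,0,0,0,0,0,0.6]]' >/dev/null
python3 - <<'E'
from h import *
togo((462.8,208.5,60),134.7)
E
python3 -m inch '[[0,0,0,0,0,0,1],[0,0,0,0,0,0,1],[0,0,0,0,0,0,1],[0,0,0,0,0,0,1],[0,0,0,0,0,0,1],[0,0,0,0,0,0,1]]' 50
python3 -m inch '[[0,0,0,0,0,-0.3,1],[0,0,0,0,0,-0.6,1],[0,0,0,0,0,-0.8,1],[0,0,0,0,0,-0.8,1],[0,0,0,0,0,-0.8,1],[0,0,0,0,0,-0.8,1],[0,0,0,0,0,-0.8,1],[0,0,0,0,0,-0.8,1]]'
```

```text
t 12.12 pos [463.  208.5  59.8] rot [-3.1394e+00 -8.0000e-04  2.3500e+00] F [-0.  -0.5  0. ] op 0.4 gf 0.0 q [ 0.42  0.45  2.02  0.    0.67 -0.36]
turn units [-0.0007 -0.0003 -0.0003] shift units [ 0.004 -0.007 -0.007]
clock: 12.62
eef_pos: [464.1, 209.0, 62.2]
tcp_rot: [3.14, 0.001, 2.35]
contact_force: [-1.4, -0.3, 6.9]
opening: 0.059
grasp_force: 52.3
clock: 13.28
eef_pos: [463.3, 208.7, 205.4]
tcp_rot: [3.141, 0.0, 2.35]
contact_force: [-0.1, -1.0, -1.6]
opening: 0.064
grasp_force: 51.0
```

```bash
cat >> h.py <<'E'
def pres(tilt=60,yaw=90):
    R1=Ro.from_euler('xyz',[np.pi,0,np.radians(yaw)])*Ro.from_rotvec([-np.radians(tilt),0,0])
    T=np.array([622,11.5,153])-R1.apply([-11.5,0,21.2]);print('target',T.round(1),'label n',R1.apply([0,1,0]).round(3));togo(T,0,R1)
E
python3 -m inch '[[0,0,0.0354,0,0,0,1],[0,0,0.0354,0,0,0,1],[0,0,0.0354,0,0,0,1],[0,0,0.0354,0,0,0,1],[0,0,0.0354,0,0,0,1],[0,0,0.0354,0,0,0,1],[0,0,0.0354,0,0,0,1],[0,0,0,0,0,0,1]]' >/dev/null
python3 -c "
from h import *
pres()"
```

```text
target [603.6  23.  163.6] label n [ 0.5   -0.     0.866]
t 13.95 pos [463.4 208.8 204.3] rot [ 3.1412e+00 -3.0000e-04  1.5665e+00] F [-1.  -0.2 -0.5] op 0.06 gf 51.01517736911774 q [0.42 0.23 1.93 0.   0.98 0.42]
turn units [-0.3332  0.0006 -0.0013] shift units [-7.408  5.64   1.629]
```

```bash
python3 -m inch '[[0,0,0,-0.3,0.23,0,1],[0,0,0,-0.62,0.47,0,1],[0,0,0,-0.62,0.47,0,1],[0,0,0,-0.62,0.47,0,1],[0,0,0,-0.62,0.47,0,1],[0,0,0,-0.62,0.47,0,1],[0,0,0,-0.62,0.47,0,1],[0,0,0,-0.62,0.47,0,1]]' >/dev/null
python3 -m inch '[[0,0,0,-0.62,0.47,0,1],[0,0,0,-0.62,0.47,0,1],[0,0,0,-0.62,0.47,0,1],[0,0,0,-0.62,0.47,0,1],[0,0,0,-0.3,0.23,0,1],[-0.02,0,0,0,0,0,1],[-0.036,0,0,0,0,0,1],[-0.036,0,0,0,0,0,1]]' >/dev/null
python3 -m inch '[[-0.036,0,0,0,0,0,1],[-0.036,0,0,0,0,0,1],[-0.036,0,0,0,0,0,1],[-0.036,0,0,0,0,0,1],[-0.036,0,0,0,0,0,1],[-0.036,0,0,0,0,0,1],[-0.02,0,0,0,0,0,1],[0,0,0,0,0,0,1]]' >/dev/null
python3 -c "
from h import *
pres()"
```

```text
target [603.6  23.  163.6] label n [ 0.5   -0.     0.866]
t 15.95 pos [613.3   8.9 251.9] rot [ 2.3358 -0.0028  1.5794] F [ 0.6 -0.4 -0.4] op 0.062 gf 51.09724760055542 q [ 0.01  0.12  2.22 -0.91  0.    0.92]
turn units [-0.0769 -0.0027  0.0009] shift units [ 0.556 -2.812  2.173]
```

The tilt stopped at 46° because joint 5 reached its lower limit of 0. I'll check the wrist joints for other presentation azimuths, where the hand points partly sideways.

```bash
python3 - <<'E'
from h import *
def W(q): return Ro.from_euler('z',q[0])*Ro.from_euler('y',q[1]+q[2])*Ro.from_euler('ZYZ',[q[3],q[4],q[5]+np.pi/2])
s=r.sense();print((W(s['qpos']).inv()*Ro.from_euler('xyz',s['tcp_rot'])).magnitude())
for psi in(30,45,60,90):
  for th in (0,30,60,65):
    R1=Ro.from_euler('xyz',[np.pi,0,np.radians(90+psi)])*Ro.from_rotvec([-np.radians(th),0,0])
    T=np.array([622,11.5,153])-R1.apply([-11.5,0,21.2]); w=T-220*R1.apply([0,0,1]); q0=np.arctan2(w[1],w[0])
    o=[]
    for sm in(2.1,2.5):
        e=((Ro.from_euler('z',q0)*Ro.from_euler('y',sm)).inv()*R1).as_euler('ZYZ');o.append((e-[0,0,np.pi/2]).round(2))
    print(psi,th,round(q0,2),*o)
E
```

```text
4.0125770192081414e-16
30 0 0.03 [-0.    1.04 -0.49] [-0.    0.64 -0.49]
30 30 -0.08 [ 0.48  0.65 -0.93] [ 0.98  0.35 -1.49]
30 60 -0.19 [ 1.39  0.61 -1.76] [ 1.95  0.66 -2.44]
30 65 -0.2 [ 1.53  0.65 -1.88] [ 2.02  0.73 -2.5 ]
45 0 0.03 [ 0.    1.04 -0.75] [ 0.    0.64 -0.75]
45 30 -0.12 [ 0.59  0.79 -1.28] [ 0.97  0.5  -1.74]
45 60 -0.27 [ 1.29  0.9  -1.86] [ 1.63  0.85 -2.38]
45 65 -0.29 [ 1.39  0.94 -1.93] [ 1.69  0.93 -2.43]
60 0 0.03 [ 0.    1.04 -1.02] [ 0.    0.64 -1.02]
60 30 -0.16 [ 0.62  0.94 -1.55] [ 0.89  0.64 -1.94]
60 60 -0.31 [ 1.19  1.15 -1.96] [ 1.39  1.04 -2.39]
60 65 -0.33 [ 1.27  1.2  -2.  ] [ 1.44  1.11 -2.43]
90 0 0.02 [ 0.    1.04 -1.55] [ 0.    0.64 -1.55]
90 30 -0.18 [ 0.56  1.2  -2.  ] [ 0.7   0.87 -2.27]
90 60 -0.31 [ 0.97  1.55 -2.18] [ 1.01  1.33 -2.51]
90 65 -0.33 [ 1.03  1.61 -2.18] [ 1.06  1.41 -2.53]
```

An azimuth of 60° keeps every wrist joint well inside its range. I'll untilt, yaw +60°, then tilt again.

```bash
python3 -m inch '[[0.036,0,0,0,0,0,1],[0.036,0,0,0,0,0,1],[0.036,0,0,0,0,0,1],[0.036,0,0,0,0,0,1],[0.036,0,0,0,0,0,1],[0.036,0,0,0,0,0,1],[0.036,0,0,0,0,0,1],[0,0,0,0,0,0,1]]' >/dev/null
python3 -m inch '[[0,0,0,0,0,0,1],[0,0,0,0,0,0,1]]' >/dev/null
python3 -c "
from h import *
pres(0,150)"
```

```text
target [612.   17.2 174.2] label n [0.5   0.866 0.   ]
t 16.78 pos [617.5  -9.8 251.2] rot [2.8857 0.0359 1.5344] F [-0.  -0.3 -0.6] op 0.063 gf 51.02766573429108 q [ 0.01  0.23  1.84 -0.06  0.82  0.07]
turn units [ 0.0671  0.0543 -0.3415] shift units [ 1.185 -1.018  2.876]
```

```bash
python3 -m inch '[[0.0067,0.0054,-0.0342,0,0,0,1],[0.0067,0.0054,-0.0342,0,0,0,1],[0.0067,0.0054,-0.0342,0,0,0,1],[0.0067,0.0054,-0.0342,0,0,0,1],[0.0067,0.0054,-0.0342,0,0,0,1]]' >/dev/null
python3 -m inch '[[0.0067,0.0054,-0.0342,0,0,0,1],[0.0067,0.0054,-0.0342,0,0,0,1],[0.0067,0.0054,-0.0342,0,0,0,1],[0.0067,0.0054,-0.0342,0,0,0,1],[0.0067,0.0054,-0.0342,0,0,0,1],[0,0,0,0,0,0,1]]' >/dev/null
python3 -m inch '[[-0.02,0,0,0,0,0,1],[-0.036,0,0,0,0,0,1],[-0.036,0,0,0,0,0,1],[-0.036,0,0,0,0,0,1],[-0.036,0,0,0,0,0,1],[-0.036,0,0,0,0,0,1],[-0.036,0,0,0,0,0,1],[-0.036,0,0,0,0,0,1]]' >/dev/null
python3 -m inch '[[-0.036,0,0,0,0,0,1],[-0.03,0,0,0,0,0,1],[0,0,0,0,0,0,1]]' >/dev/null
python3 -c "
from h import *
pres(62,150)"
```

```text
target [602.7   1.  163. ] label n [0.235 0.407 0.883]
t 18.62 pos [616.  -11.5 249.2] rot [ 2.0806 -0.0062  2.6105] F [-1.2  0.4 -1.9] op 0.066 gf 51.093056201934814 q [-0.49  0.44  1.95  1.23  1.18 -2.31]
turn units [-0.0067  0.0011 -0.0029] shift units [ 0.693 -2.934  1.828]
```

```bash
python3 -m inch '[[0,0,0,0.11,-0.49,0.3,1],[0,0,0,0.11,-0.49,0.3,1],[0,0,0,0.11,-0.49,0.3,1],[0,0,0,0.11,-0.49,0.3,1],[0,0,0,0.11,-0.49,0.3,1],[0,0,0,0.11,-0.49,0.3,1],[0,0,0,0,0,0,1],[0,0,0,0,0,0,1]]' >/dev/null
python3 - <<'E'
from h import *
pres(62,150)
a=snap('scene','s7');b=snap('side','d7')
for d in(a,b):
    P=pts(d);m=(np.array(d['z_map'])>0)&(P[...,2]>100)&(P[...,2]<200)&(np.hypot(P[...,0]-622,P[...,1]-11)<70)&(d['pixels'].sum(-1)>330)
    q=P[m];print(len(q),q.mean(0).round(1),np.percentile(q,[2,98],axis=0).round(0).tolist())
c=lambda I,x,y,w,h:cv2.resize(I[y:y+h,x:x+w],(400,480),interpolation=cv2.INTER_CUBIC)
cv2.imwrite('pics/f.png',np.hstack([c(cv2.imread('pics/s7.png'),210,120,200,240),c(cv2.imread('pics/d7.png'),200,80,200,240)]))
E
```

```text
target [602.7   1.  163. ] label n [0.235 0.407 0.883]
t 19.28 pos [605.2   1.  166.2] rot [ 2.0850e+00 -1.0000e-03  2.6167e+00] F [-1.2  0.3 -1.6] op 0.066 gf 51.08561933040619 q [-0.48  0.57  2.    1.31  1.12 -2.5 ]
turn units [-0.0081  0.0002 -0.0005] shift units [ 0.088 -0.137  0.022]
1207 [628.6  12.3 158.1] [[577.0, -27.0, 141.0], [676.0, 53.0, 177.0]]
350 [639.3  -5.3 163.8] [[609.0, -32.0, 144.0], [675.0, 32.0, 178.0]]
```

View pics/f.png

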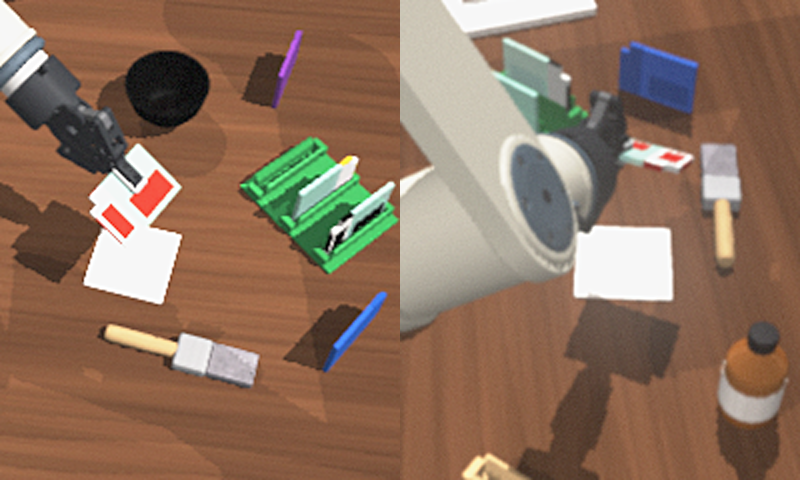

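The final view shows the red plate over the card, label and film facing up. It is held by the clear part, with the fingers at about (130,180). The fresh plate is in the middle slot and black is untouched. One small trim, a pause to settle, then hand in.

```bash
python3 -m inch '[[0,0,0,0.09,-0.13,0,1],[0,0,0,0,0,0,1],[0,0,0,0,0,0,1],[0,0,0,0,0,0,1],[0,0,0,0,0,0,1],[0,0,0,0,0,0,1],[0,0,0,0,0,0,1],[0,0,0,0,0,0,1]]' && python3 -c "
from h import *
pres(62,150);print(r.sense()['qvel'].round(3));print(r.sign_off())"
```

```text
clock: 20.05
eef_pos: [602.9, 0.2, 163.6]
tcp_rot: [2.082, 0.001, 2.617]
contact_force: [0.7, -0.6, -0.9]
opening: 0.063
grasp_force: 51.1
target [602.7   1.  163. ] label n [0.235 0.407 0.883]
t 20.05 pos [6.029e+02 2.000e-01 1.636e+02] rot [2.0819e+00 1.1000e-03 2.6172e+00] F [ 0.7 -0.6 -0.9] op 0.063 gf 51.085349321365356 q [-0.48  0.58  2.01  1.31  1.12 -2.51]
turn units [-0.0071  0.0004  0.0002] shift units [ 0.026 -0.01   0.033]
[-0.001 -0.    -0.001 -0.     0.002 -0.001]
the job is handed in; nothing more can be done
None
```

Job handed in at 20 s: the fresh plate is seated and released in the middle slot, and the red plate is held still by its clear part about 15 cm above the card, label up, leaned back about 61°.

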